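# Put the restorer's brush and palette knife away in the lined tool tray

### The arm

A 6-joint arm with a two-finger parallel gripper is mounted at the origin on the work surface. World frame = base frame: x ahead of the robot, y to its left, z up, the work surface at z = 0. Lengths are in mm, angles in degrees, forces in N, time in s.
With the tool pointing down it reaches from about 375 to 975 mm from the base axis. Payload 3.8 kg.
Tool frame: the origin (TCP) lies at the very end of the fingers, on their centre line; the grasp point (between the pads) lies manip.grasp_offset behind it (manip.grasp_offset is the distance from the TCP to the grasp point, in mm); z points along the fingers, y is the line along which they close (so a half turn about z gives the same grasp; the last joint's range is limited). The gripper opens to 85 mm and grips with 20 to 120 N. Pads are 22 mm wide; open, the fingers measure 114 mm over their backs; the gripper's body (76 mm by 85 mm) begins 54 mm behind the grasp point. The pads swing forward as they close: fully open they stand 13 mm farther back than shut.
Start: joints at [67.5, 15.12, 91.902, -0, 72.978, -2.114], TCP at [235.127, 632.719, 231.28] pointing down, gripper open.
Joint ranges: [-150.88, 150.88], [-54.13, 125.18], [17.81, 147.31], [-75.09, 255.09], [0, 152.58], [-146.25, 146.25]. Speed limits (degrees/s): [147.25, 147.25, 180, 180, 180, 180].

### API

Orientations are given as [roll, pitch, yaw] about the fixed x, y, z axes, in that order (R = Rz(yaw) Ry(pitch) Rx(roll)).
In Python, from plant import manip, eyes, nets gives the robot as it stands.
- The arm moves only by the shell command python3 -m creep 'ROWS' [FORCE]. ROWS is JSON, a list of rows, each an object with "angular": the turn, a rotation vector about the world's x, y, z in rad, a list of three; "translation": the shift along the world's x, y, z in cm, a list of three; "jaw": the finger opening in cm, from 0 to 8.54. A call has 1 to 5 rows; each row is the pose to reach, as a shift and turn from the pose commanded when the call began; what a row does not reach only later rows make up. A row lasts 1/12 s, in which the tool goes at most 41.7 mm and 7.16 degrees, less where a joint would pass 70% of its speed; a pose out of reach is approached as far as the arm can. A call with a gripper value outside its range is refused whole. The fingers move at their own pace and stop on an object; FORCE is the grip in N (left out, the last holds). Time passes only in rows, so rows that repeat a pose let the fingers close. It gives the time, the measured TCP pose, the force, the opening and the grip force at its end, in the units of the state.
- manip.observe(): the state, without advancing time (a new reading comes with each control period).
- eyes.camera(name): name is "scene" or "top" or "wrist"; returns a dict with "frame" (480x640x3 uint8, blue, green, red), "fov_y" (degrees; the focal length in pixels is half the picture's height over the tangent of half this angle, whatever the lens; pixels are square), "cx", "cy" (the principal point, pixels), "rvec" (rotation vector, rad) and "tvec" (3), from world to camera coordinates, as OpenCV has them. Camera axes: x right, y down, z forward; pixel columns grow to the right and rows downward; lengths in mm; the calibration is good to about 2 mm. The wrist camera is an equidistant fisheye: a pixel r from the principal point sees the ray r / f radians off the axis. A picture is of the moment at which its call begins. There is no depth.
- manip.sign_off(): hands the job in; it is judged then, once.
Trained networks look in a picture, given as the dict that the camera call returned (one of the last four; its "shot" number tells which), for a name from the list of things; names that differ only in an ending like _2 or _b are one class to them, and where a whole thing is asked for, a point or a joint stands for the part that bears it (a point fixed in the world has none). Each returns a list of dicts, best first, with "score" (0 to 1); they miss things now and then, are a little off and sometimes report something else, mostly with a low value. They report only what shows in the picture. A call takes as long as a camera call. They do not tell look-alikes from the thing itself.
- nets.search_frame(name, picture): "extent" ([centre column, centre row, width, height] in pixels, round what is visible of it).
- nets.trace(name, picture): "region" (480x640 bool, what is visible of it) and "extent" ([centre column, centre row, width, height] in pixels, round what is visible of it).
The state is a dict: "time": time; "joints": joint angles; "joint_vel": joint speeds; "effort": joint torques, N m; "eef_pos": TCP position; "eef_rot": TCP orientation; "ft_force": force on the tool from outside, world axes, zero at the start; "wrist_torque": the same for the moment, N m; "gripper_width": opening from 0.0 (shut) to 1.0 (fully open); "gripper_force": force on a finger pad.
Only numpy, scipy, OpenCV 4.12 (cv2) and the standard library are available. Lean on these libraries where they do the work, as an engineer would, in place of code of your own. Each camera call takes 0.05 s, during which the arm holds its last target. There are 200 camera calls.

### The job

Tidy the restorer's bench: lay the red-handled flat brush in the tray compartment lined in blue and the palette knife in the compartment lined in yellow, in either order and either way round. Each must end up lying flat on the lining, wholly inside its compartment, and let go of; set them down rather than dropping them.

Things in the scene. Friction and masses are not known exactly. Their poses are not given: they have to be found in the camera images.
- brush_mid (a point): Flat brush with a RED handle, lying flat, 190 mm long, about 60 g. Point: middle of its length and height (9 mm up), near its centre of mass. x to the bristles, y across, z up. Handle 18 mm wide and thick, from x = -95 to +25 mm; then steel ferrule and pale bristles, up to 40 mm wide, 16 mm thick. A like brush with a BLACK handle is not wanted.
- knife_mid (a point): Palette knife with a pale wooden handle, lying flat, 190 mm long, about 50 g. Point: middle of its length, half-way up the handle (9 mm up), near its centre of mass. x to the blade, y across, z up. Handle 18 mm wide and thick, from x = -95 to +22 mm; then brass ferrule and thin steel blade 24 mm wide.
- blue_lining: BLUE lining on the floor of one compartment of the fixed wooden tray, 220 x 76 mm, 2 mm thick, its top 6 mm above the table; the walls around it (6 mm thick) reach 16 mm above the table. Origin: centre of its underside. x along the compartment, y across, z up. The other compartment is beside it, 82 mm away; colours may swap sides. The brush belongs here.
- yellow_lining: YELLOW lining on the floor of one compartment of the fixed wooden tray, 220 x 76 mm, 2 mm thick, its top 6 mm above the table; the walls around it (6 mm thick) reach 16 mm above the table. Origin: centre of its underside. x along the compartment, y across, z up. The other compartment is beside it, 82 mm away; colours may swap sides. The palette knife belongs here.
Not all that is in view belongs to the job. Of the things shaped like the part that bears knife_mid, the wooden one is meant.

How it is judged (in metres and radians):
At the end, for the whole second after the job is handed in: Brush in the blue, knife in the yellow compartment, at rest: middle of each within 17 mm along and 30 mm across of the lining's centre, 6 to 15 mm above the lining's underside, length within 0.3 rad of the compartment's (either way round), z within 0.1 rad of upright (x of brush_mid in the frame of blue_lining between -0.017 and 0.017 m and y of brush_mid in the frame of blue_lining between -0.03 and 0.03 m and z of brush_mid in the frame of blue_lining between 0.006 and 0.015 m and angle between the x axis of brush_mid and the x axis of blue_lining, either way round below 0.3 rad and angle between each of brush_mid, knife_mid's own z axis and vertical below 0.1 rad and linear speed of each of brush, knife below 0.02 m/s and x of knife_mid in the frame of yellow_lining between -0.017 and 0.017 m and y of knife_mid in the frame of yellow_lining between -0.03 and 0.03 m and z of knife_mid in the frame of yellow_lining between 0.006 and 0.015 m and angle between the x axis of knife_mid and the x axis of yellow_lining, either way round below 0.3 rad); the robot touches nothing.
It fails at once if the red-handled brush falls freely at more than 0.9 m/s (dropped from over 40 mm, or thrown) (linear speed of brush above 0.9 m/s and contact force between brush and the fingers below 0.05 N).
It fails at once if the palette knife falls freely at more than 0.9 m/s (dropped from over 40 mm, or thrown) (linear speed of knife above 0.9 m/s and contact force between knife and the fingers below 0.05 N).
It also fails if it takes over 56 s, if anything falls off the work surface, if the arm or the gripper's body presses on something with over 40 N, if the wrist force passes 120 N, or if a joint passes its speed limit or range.

## Working session

There is one attempt and no reset: what is moved stays moved. The work goes in short steps, Python scripts to look and compute and a shell command to move; the robot and the scene stay as the last step left them, time stands still between calls to the robot, and variables do not carry over. Pictures are saved under pics/ and viewed, at most 10 in all, crops included, and the job is handed in when it is done.

```bash
mkdir -p pics; ls; python3 - <<'E'
from plant import manip,eyes,nets
import cv2,numpy as np,pickle
print(manip.observe(),manip.grasp_offset)
ims=[]
for n in ("scene","top"):
    p=eyes.camera(n); pickle.dump(p,open(n+".pkl","wb")); ims.append(p["frame"])
    cv2.imwrite(f"pics/{n}0.png",p["frame"])
    for t in("brush_mid","knife_mid","blue_lining","yellow_lining"):
        for d in nets.trace(t,p):
            m=d["region"].astype(np.uint8); r=cv2.minAreaRect(cv2.findNonZero(m))
            print(n,t,round(d["score"],2),np.round(d["extent"]),[np.round(x,1) for x in r], p["frame"][d["region"]].mean(0).round())
E
```

```text
pics
{'time': 0.0, 'joints': array([ 6.74995344e+01,  1.51689939e+01,  9.19840300e+01, -9.75658476e-04,
        7.29763006e+01, -2.11343406e+00]), 'joint_vel': array([-0.04241794,  0.05376044,  0.04554694, -0.0695007 ,  0.0171689 ,
        0.03523429]), 'effort': array([-1.14154056e-03, -5.15116274e+01, -3.67310965e+01,  1.05039981e-04,
        1.28384319e-02, -5.82606475e-06]), 'eef_pos': array([234.85459461, 632.02688072, 229.93779368]), 'eef_rot': array([-1.79870729e+02, -3.83759887e-03,  1.59613251e+02]), 'ft_force': array([-0.09319262,  0.15972589, -0.28811642]), 'wrist_torque': array([ 0.00674431, -0.02648036, -0.01115932]), 'gripper_force': 0.0, 'gripper_width': 1.0063201860496012} 18.700000000000003
scene brush_mid 0.69 [314. 363.  70.  67.] [array([313.5, 358.8]), array([88.6, 20.4]), np.float64(41.6)] [114. 135. 181.]
scene brush_mid 0.67 [432. 186.  80.  45.] [array([432.8, 186.6]), array([82.3, 19.2]), np.float64(18.2)] [188.  95.  65.]
scene knife_mid 0.97 [216. 275.  56.  56.] [array([215.6, 273.9]), array([71.5,  9.4]), np.float64(43.7)] [179. 156. 223.]
scene knife_mi
[... 759 characters left out ...]
 27.  89.] [array([408.8, 314. ]), array([11.5, 87.8]), np.float64(9.5)] [210. 195. 235.]
top knife_mid 0.65 [316. 191.  37.  77.] [array([315. , 192.1]), array([10.3, 83.3]), np.float64(20.4)] [164. 194. 210.]
top knife_mid 0.65 [508. 213.  85.  38.] [array([509.8, 211.9]), array([10.4, 87.6]), np.float64(71.6)] [214. 195. 241.]
top knife_mid 0.61 [174. 280.  66.  58.] [array([173.9, 279.3]), array([10.8, 87.1]), np.float64(46.4)] [200. 118. 180.]
top blue_lining 0.97 [172. 166.  44. 101.] [array([173. , 164.3]), array([96.6, 34.5]), np.float64(84.3)] [212. 118.  93.]
top yellow_lining 0.94 [211. 160.  46.  98.] [array([209.7, 159.5]), array([96.7, 34.1]), np.float64(83.7)] [112. 242. 246.]
```

View pics/top0.png

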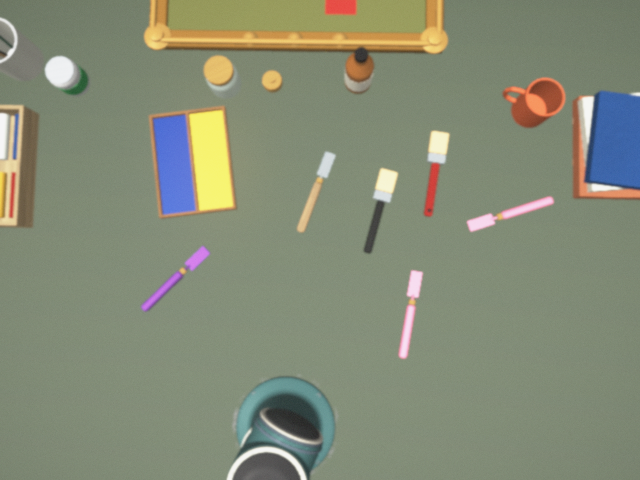

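View pics/scene0.png

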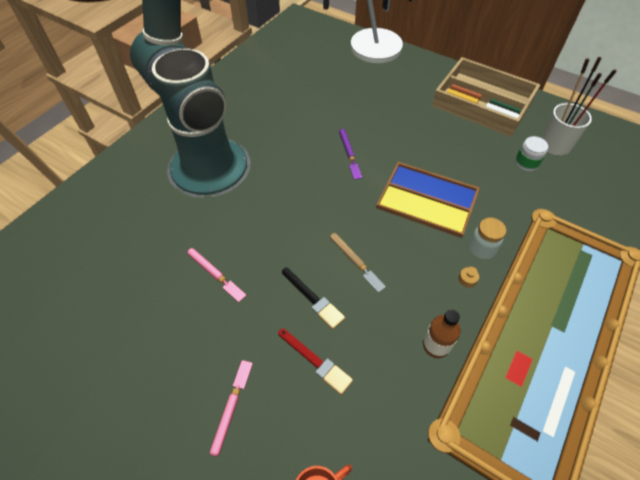

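Top view: the red brush is at (434,173) and the black brush at (381,210). The wooden knife is at (316,191). The look-alike knives are pink at (408,314) and (509,212), and purple at (174,280). The blue lining is at (173,164) and the yellow at (210,160). In the scene view the red brush is at (314,360) and the wooden knife at (357,262). Red handle and tan wood handle with steel blade fit the description. Next I triangulate and crop to confirm.

```bash
cat > h.py <<'E'
import cv2,numpy as np,pickle
from scipy.optimize import least_squares
def K(p):
    f=240/np.tan(np.radians(p["fov_y"]/2)); return np.array([[f,0,p["cx"]],[0,f,p["cy"]],[0,0,1.]])
def cam(p):
    R=cv2.Rodrigues(np.array(p["rvec"],float))[0]; t=np.array(p["tvec"],float).ravel(); return R,t
def proj(p,X):
    return cv2.projectPoints(np.array(X,float).reshape(-1,3),np.array(p["rvec"],float),np.array(p["tvec"],float),K(p),None)[0][:,0]
def ray(p,uv,fish=False):
    R,t=cam(p); k=K(p)
    a=np.array([(uv[0]-k[0,2])/k[0,0],(uv[1]-k[1,2])/k[0,0]])
    if fish:
        r=np.hypot(*a); d=np.r_[a/max(r,1e-9)*np.sin(r),np.cos(r)]
    else: d=np.r_[a,1]
    d=R.T@d; return -R.T@t,d/np.linalg.norm(d)
def plane(p,uv,z,fish=False):
    c,d=ray(p,uv,fish); return c+d*(z-c[2])/d[2]
def tri(rays):
    A=sum(np.eye(3)-np.outer(d,d) for c,d in rays); b=sum((np.eye(3)-np.outer(d,d))@c for c,d in rays)
    X=np.linalg.solve(A,b); return X,[np.linalg.norm((np.eye(3)-np.outer(d,d))@(X-c)) for c,d in rays]
E
python3 - <<'E'
from h import *
P={n:pickle.load(open(n+".pkl","rb")) for n in("scene","top")}
for n in P:
    R,t=cam(P[n]);print(n,"cam",(-R.T@t).round(),P[n]["fov_y"],proj(P[n],[[0,0,0],[235,633,231],[600,0,0],[600,300,0]]).round())
# ends: (tail,head) pixel in each view
E={"brush":{"top":[(428,214),(440,132)],"scene":[(282,331),(343,383)]},
"knife":{"top":[(301,230),(330,154)],"scene":[(333,236),(380,287)]},
"blue":{"top":[(153,116),(186,114),(164,215),(195,212)],"scene":None}}
for k in("brush","knife"):
    for i in(0,1):
        X,e=tri([ray(P[n],E[k][n][i]) for n in P]); print(k,i,X.round(1),np.round(e,1),plane(P["top"],E[k]["top"][i],9).round(1))
for k,s,t in(("blue",(433,186),(173,164.5)),("yellow",(424.5,209.5),(210.5,160))):
    X,e=tri([ray(P["scene"],s),ray(P["top"],t)]); print(k,X.round(1),np.round(e,1),plane(P["top"],t,6).round(1))
a=cv2.resize(P["top"]["frame"][110:270,270:460],None,fx=3,fy=3,interpolation=cv2.INTER_CUBIC)
cv2.imwrite("pics/crop.png",a)
E
```

```text
scene cam [ 759. -594.  948.] 55.35757959492977 [[208. 166.]
 [396.   9.]
 [397. 263.]
 [447. 185.]]
top cam [ 336.  -96. 1134.] 50.216857283026194 [[285. 425.]
 [-79. 319.]
 [293. 153.]
 [160. 150.]]
brush 0 [ 468.6 -300.1   11.5] [3. 3.] [ 466.6 -302.5    9. ]
brush 1 [ 644.7 -325.3   22.7] [1.8 1.8] [ 650. -327.    9.]
knife 0 [427.6 -22.3   8.8] [2.7 2.7] [425.4 -24.    9. ]
knife 1 [597.4 -83.7   6.4] [0.8 0.8] [596.1 -84.2   9. ]
blue [568.3 267.8   7. ] [2.3 2.3] [566.5 266.7   6. ]
yellow [5.822e+02 1.861e+02 1.000e-01] [3.1 3.1] [578.3 182.7   6. ]
```

View pics/crop.png

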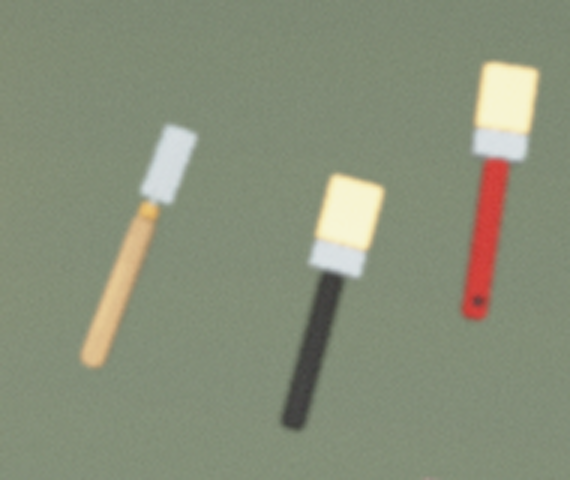

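The crop confirms it: at left is the wooden-handled knife with a steel blade, and at right the red-handled brush; the black brush between them is not wanted. I'll move toward the knife and take a wrist picture on the way.

```bash
cat > look.py <<'E'
import sys
from h import *
from plant import eyes,nets,manip
n=sys.argv[1]; p=eyes.camera("wrist"); pickle.dump(p,open(n+".pkl","wb")); cv2.imwrite(f"pics/{n}.png",p["frame"])
z=dict(brush_mid=9,knife_mid=9,blue_lining=6,yellow_lining=6)
for t in sys.argv[2:]:
    for d in nets.trace(t,p):
        if d["score"]<.4: continue
        q=cv2.findNonZero(d["region"].astype(np.uint8))[:,0]
        X=np.array([plane(p,u,z[t],True)[:2] for u in q],np.float32)
        r=cv2.minAreaRect(X); b=cv2.boxPoints(r); e=[b[1]-b[0],b[2]-b[1]]; e=max(e,key=np.linalg.norm)
        print(t,round(d["score"],2),np.round(d["extent"]),"ctr",np.round(r[0],1),"size",np.round(r[1],1),"ang",round(np.degrees(np.arctan2(e[1],e[0]))%180,1),p["frame"][d["region"]].mean(0).round())
s=manip.observe();print(s["time"],s["eef_pos"].round(1),s["eef_rot"].round(1))
E
python3 -m creep '[{"translation":[1.5,-3.8,0],"angular":[0,0,0],"jaw":5},{"translation":[3,-7.6,0],"angular":[0,0,0],"jaw":5},{"translation":[4.5,-11.4,0],"angular":[0,0,0],"jaw":5},{"translation":[6,-15.2,0],"angular":[0,0,0],"jaw":5},{"translation":[7.5,-19,0],"angular":[0,0,0],"jaw":5}]'
python3 -m creep '[{"translation":[1.5,-3.8,0],"angular":[0,0,0],"jaw":5},{"translation":[3,-7.6,0],"angular":[0,0,0],"jaw":5},{"translation":[4.5,-11.4,0],"angular":[0,0,0],"jaw":5},{"translation":[6,-15.2,0],"angular":[0,0,0],"jaw":5},{"translation":[6,-15.2,0],"angular":[0,0,0],"jaw":5}]'
python3 look.py w1 blue_lining yellow_lining
```

```text
time: 0.92
eef_pos: [310.4, 441.1, 231.3]
eef_rot: [180.0, 0.0, 159.7]
ft_force: [0.6, -0.0, 0.6]
gripper_width: 0.588
gripper_force: 0.0
time: 1.33
eef_pos: [372.1, 285.0, 231.5]
eef_rot: [-179.9, 0.2, 159.3]
ft_force: [-0.3, 0.7, 0.4]
gripper_width: 0.584
gripper_force: 0.0
blue_lining 0.76 [340. 345. 100. 138.] ctr [564.4 261.2] size [204.3  75.9] ang 7.7 [213.  81.  32.]
yellow_lining 0.62 [302. 361.  96. 107.] ctr [562.8 177.4] size [177.3  74.7] ang 8.5 [  0. 242. 253.]
1.4833 [370.4 290.6 231.7] [179.9   0.  159.5]
```

```bash
python3 -m creep '[{"translation":[1.5,-3.8,0],"angular":[0,0,0],"jaw":5},{"translation":[3,-7.6,0],"angular":[0,0,0],"jaw":5},{"translation":[4.5,-11.4,0],"angular":[0,0,0],"jaw":5},{"translation":[6,-15.2,0],"angular":[0,0,0],"jaw":5},{"translation":[7.5,-19,0],"angular":[0,0,0],"jaw":5}]'
python3 -m creep '[{"translation":[1.5,-3.8,0],"angular":[0,0,0],"jaw":5},{"translation":[3,-7.6,-1],"angular":[0,0,0],"jaw":5},{"translation":[4.5,-11.4,-3],"angular":[0,0,0],"jaw":5},{"translation":[6.1,-15.2,-5],"angular":[0,0,0],"jaw":5},{"translation":[6.1,-15.2,-5],"angular":[0,0,0],"jaw":5}]'
python3 look.py w2 knife_mid yellow_lining
```

```text
time: 1.9
eef_pos: [445.6, 101.1, 231.6]
eef_rot: [179.9, 0.0, 159.8]
ft_force: [1.3, -0.2, 0.7]
gripper_width: 0.586
gripper_force: 0.0
time: 2.32
eef_pos: [506.8, -53.8, 178.4]
eef_rot: [-179.9, -0.1, 159.6]
ft_force: [0.5, 0.4, -0.0]
gripper_width: 0.582
gripper_force: 0.0
knife_mid 0.97 [ 46.  74.  43. 148.] ctr [ 255.4 -265. ] size [ 30.2 179.9] ang 173.2 [194. 169. 236.]
knife_mid 0.72 [324. 210.  25. 204.] ctr [510.1 -52.7] size [ 23.9 186. ] ang 161.4 [141. 188. 213.]
knife_mid 0.63 [ 20. 295.  39.  69.] ctr [ 465.6 -454.3] size [ 24.8 149.1] ang 106.1 [191. 168. 236.]
knife_mid 0.51 [519.   5.  23.  10.] ctr [380. 188.] size [27.8 12.3] ang 82.3 [235. 108. 211.]
knife_mid 0.46 [556. 198. 103. 213.] ctr [579.3 184.2] size [218.   75.5] ang 8.1 [  0. 244. 253.]
yellow_lining 0.67 [113. 331.  71. 143.] ctr [ 557.8 -320.1] size [ 35.8 191.5] ang 166.3 [ 25.  32. 180.]
yellow_lining 0.64 [555. 197.  99. 214.] ctr [580.8 185.2] size [219.1  72. ] ang 8.2 [  0. 246. 254.]
2.4667 [506.2 -50.1 180.6] [ 1.800e+02 -1.000e-01  1.596e+02]
```

View pics/w2.png

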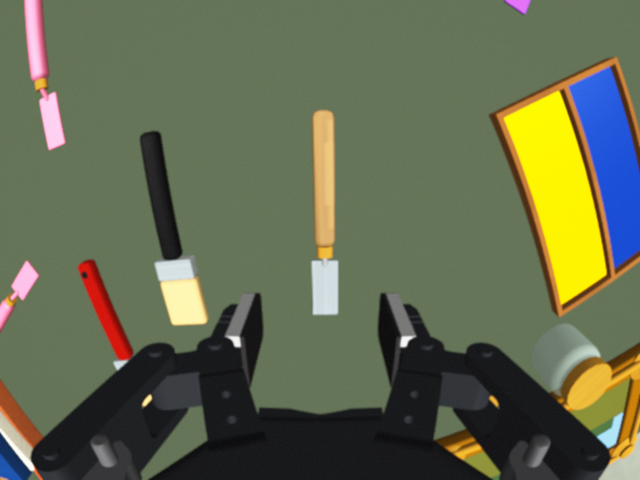

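The wrist view shows the wooden knife at (324,210), midway between the fingers. The red brush is at (113,331) and the yellow lining at (555,197). Both views agree to about 2 mm on knife (510,-53) at 161.4° and yellow (580,185) at 8.1°. Descending now.

```bash
python3 -m creep '[{"translation":[0,0,-4],"angular":[0,0,0.03],"jaw":5},{"translation":[0,0,-8],"angular":[0,0,0.03],"jaw":5},{"translation":[0,0,-12],"angular":[0,0,0.03],"jaw":5},{"translation":[0,0,-15.5],"angular":[0,0,0.03],"jaw":5},{"translation":[0,0,-17.4],"angular":[0,0,0.03],"jaw":5}]' 40
python3 -m creep '[{"translation":[0,0,0],"angular":[0,0,0],"jaw":5},{"translation":[0,0,0],"angular":[0,0,0],"jaw":0.5},{"translation":[0,0,0],"angular":[0,0,0],"jaw":0.5},{"translation":[0,0,0],"angular":[0,0,0],"jaw":0.5},{"translation":[0,0,0],"angular":[0,0,0],"jaw":0.5}]' 40
python3 -m creep '[{"translation":[0,0,0],"angular":[0,0,0],"jaw":0.5},{"translation":[0,0,0],"angular":[0,0,0],"jaw":0.5},{"translation":[0,0,0],"angular":[0,0,0],"jaw":0.5}]' 40
```

```text
time: 2.88
eef_pos: [503.7, -48.2, 4.4]
eef_rot: [-180.0, -0.3, 161.5]
ft_force: [-0.2, -0.2, 0.1]
gripper_width: 0.587
gripper_force: 0.0
time: 3.3
eef_pos: [508.9, -51.0, 10.1]
eef_rot: [179.9, 0.3, 161.4]
ft_force: [0.3, 3.0, 4.9]
gripper_width: 0.198
gripper_force: 41.1
time: 3.55
eef_pos: [508.8, -51.0, 10.1]
eef_rot: [179.9, 0.3, 161.3]
ft_force: [-0.2, 3.4, 7.6]
gripper_width: 0.193
gripper_force: 41.3
```

```bash
python3 -m creep '[{"translation":[0,0,1],"angular":[0,0,0],"jaw":0.5},{"translation":[0,0,3],"angular":[0,0,0],"jaw":0.5},{"translation":[0,0,6],"angular":[0,0,0],"jaw":0.5},{"translation":[0,0,8],"angular":[0,0,0],"jaw":0.5},{"translation":[0,0,8],"angular":[0,0,0],"jaw":0.5}]' 40
python3 -m creep '[{"translation":[1,3.2,0],"angular":[0,0,0.09],"jaw":0.5},{"translation":[2,6.4,0],"angular":[0,0,0.18],"jaw":0.5},{"translation":[3,9.6,0],"angular":[0,0,0.27],"jaw":0.5},{"translation":[4,12.8,0],"angular":[0,0,0.36],"jaw":0.5},{"translation":[5,16,0],"angular":[0,0,0.44],"jaw":0.5}]' 40
python3 -m creep '[{"translation":[1,3.2,0],"angular":[0,0,0.027],"jaw":0.5},{"translation":[2,6.4,0],"angular":[0,0,0.027],"jaw":0.5},{"translation":[2.3,7.6,0],"angular":[0,0,0.027],"jaw":0.5},{"translation":[2.3,7.6,0],"angular":[0,0,0.027],"jaw":0.5},{"translation":[2.3,7.6,0],"angular":[0,0,0.027],"jaw":0.5}]' 40
python3 look.py w3 yellow_lining blue_lining
```

```text
time: 3.97
eef_pos: [510.3, -52.2, 93.4]
eef_rot: [179.9, 0.6, 161.3]
ft_force: [0.8, -0.4, 0.0]
gripper_width: 0.193
gripper_force: 40.4
time: 4.38
eef_pos: [556.1, 109.8, 87.5]
eef_rot: [-180.0, 0.0, -173.2]
ft_force: [0.3, -0.5, -0.6]
gripper_width: 0.198
gripper_force: 40.5
time: 4.8
eef_pos: [578.6, 184.7, 87.0]
eef_rot: [-180.0, -0.1, -171.8]
ft_force: [0.1, 0.2, -0.1]
gripper_width: 0.194
gripper_force: 40.4
yellow_lining 0.94 [317. 223. 128. 305.] ctr [573.6 181.1] size [207.9  76.8] ang 8.2 [  0. 233. 249.]
blue_lining 0.77 [442. 215. 121. 285.] ctr [557.7 263. ] size [199.8  75.2] ang 8.2 [203.  83.  38.]
4.95 [578.4 183.2  87. ] [-1.80e+02 -1.00e-01 -1.72e+02]
```

View pics/w3.png

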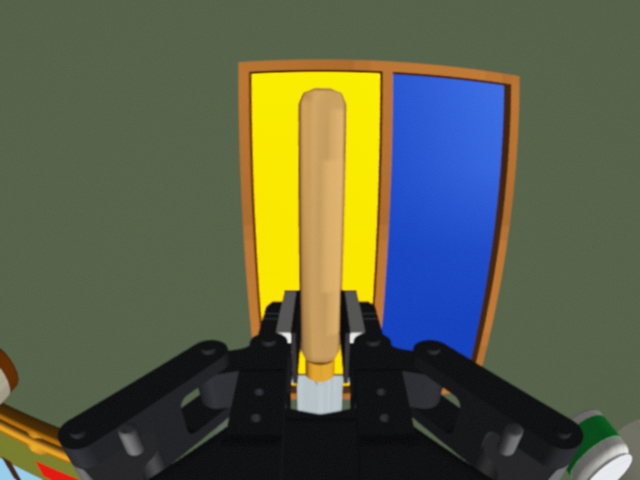

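The knife is held straight: its tail is at (322,90), aligned with the yellow compartment, whose near edge is at row 72. I'll check its position along the compartment numerically.

```bash
python3 - <<'E'
from h import *
p=pickle.load(open("w3.pkl","rb")); g=np.radians(8.1); x=np.array([np.cos(g),np.sin(g)]);y=np.array([-x[1],x[0]])
o=np.array([578.5,184]) 
for n,uv,z in(("tail",(322,90),89),("tail z95",(322,90),95),("lin BL",(251,73),6),("lin BR",(380,75),6),("blueBR",(504,85),6),("side L",(254,200),6),("side R",(379,200),6)):
    X=plane(p,uv,z,True)[:2]; print(n,X.round(1),"rel TCP along/across",((X-o)@x).round(1),((X-o)@y).round(1))
E
```

```text
tail [489.3 172.5] rel TCP along/across -89.9 1.2
tail z95 [489.9 172.6] rel TCP along/across -89.3 1.2
lin BL [475.8 128.1] rel TCP along/across -109.5 -40.8
lin BR [466.3 204.5] rel TCP along/across -108.2 36.1
blueBR [453.4 285.7] rel TCP along/across -109.5 118.3
side L [553.4 139.5] rel TCP along/across -31.1 -40.5
side R [542.4 216.3] rel TCP along/across -31.2 37.1
```

```bash
python3 -m creep '[{"translation":[-0.25,-0.3,-2],"angular":[0,0,0],"jaw":0.5},{"translation":[-0.25,-0.3,-4],"angular":[0,0,0],"jaw":0.5},{"translation":[-0.25,-0.3,-5.5],"angular":[0,0,0],"jaw":0.5},{"translation":[-0.25,-0.3,-6.4],"angular":[0,0,0],"jaw":0.5},{"translation":[-0.25,-0.3,-6.8],"angular":[0,0,0],"jaw":0.5}]' 40
python3 -m creep '[{"translation":[0,0,-0.15],"angular":[0,0,0],"jaw":0.5},{"translation":[0,0,-0.3],"angular":[0,0,0],"jaw":0.5},{"translation":[0,0,-0.3],"angular":[0,0,0],"jaw":0.5}]' 40
```

```text
time: 5.37
eef_pos: [575.1, 180.1, 17.5]
eef_rot: [-180.0, -0.2, -172.0]
ft_force: [-0.1, -0.9, 0.2]
gripper_width: 0.191
gripper_force: 40.4
time: 5.62
eef_pos: [577.4, 181.7, 17.0]
eef_rot: [180.0, 0.1, -171.9]
ft_force: [0.1, 0.8, -0.6]
gripper_width: 0.2
gripper_force: 40.4
```

Not quite in contact yet; lowering a little more, then releasing.

```bash
python3 -m creep '[{"translation":[0,0,-0.1],"angular":[0,0,0],"jaw":0.5},{"translation":[0,0,-0.2],"angular":[0,0,0],"jaw":0.5},{"translation":[0,0,-0.2],"angular":[0,0,0],"jaw":0.5}]' 40
python3 -m creep '[{"translation":[0,0,0],"angular":[0,0,0],"jaw":2},{"translation":[0,0,0],"angular":[0,0,0],"jaw":2.4},{"translation":[0,0,0],"angular":[0,0,0],"jaw":3.2},{"translation":[0,0,0],"angular":[0,0,0],"jaw":3.2},{"translation":[0,0,0],"angular":[0,0,0],"jaw":3.2}]'
python3 -m creep '[{"translation":[0,0,1.5],"angular":[0,0,0],"jaw":3.2},{"translation":[0,0,4],"angular":[0,0,0],"jaw":3.2},{"translation":[0,0,8],"angular":[0,0,0],"jaw":5},{"translation":[0,0,12],"angular":[0,0,0],"jaw":5},{"translation":[0,0,12],"angular":[0,0,0],"jaw":5}]'
python3 look.py w4 knife_mid yellow_lining blue_lining
```

```text
time: 5.87
eef_pos: [577.6, 182.0, 16.1]
eef_rot: [180.0, 0.1, -171.9]
ft_force: [-1.7, -0.3, 6.9]
gripper_width: 0.195
gripper_force: 41.2
time: 6.28
eef_pos: [576.5, 181.7, 14.1]
eef_rot: [-180.0, -0.0, -171.9]
ft_force: [0.4, 0.8, -0.3]
gripper_width: 0.38
gripper_force: 0.0
time: 6.7
eef_pos: [582.6, 183.4, 143.8]
eef_rot: [179.9, 0.9, -171.9]
ft_force: [1.4, -0.3, 1.7]
gripper_width: 0.589
gripper_force: 0.0
knife_mid 0.79 [319. 212.  27. 229.] ctr [581.5 183.2] size [189.8  24. ] ang 7.1 [122. 170. 197.]
yellow_lining 0.73 [318. 205. 100. 268.] ctr [579.5 182.1] size [221.6  76.9] ang 8.2 [  1. 232. 249.]
blue_lining 0.88 [420. 207. 108. 263.] ctr [567.8 264.3] size [220.3  75.5] ang 8.2 [202.  81.  37.]
6.9 [575.8 181.5 133.4] [-1.800e+02 -1.000e-01 -1.719e+02]
```

View pics/w4.png

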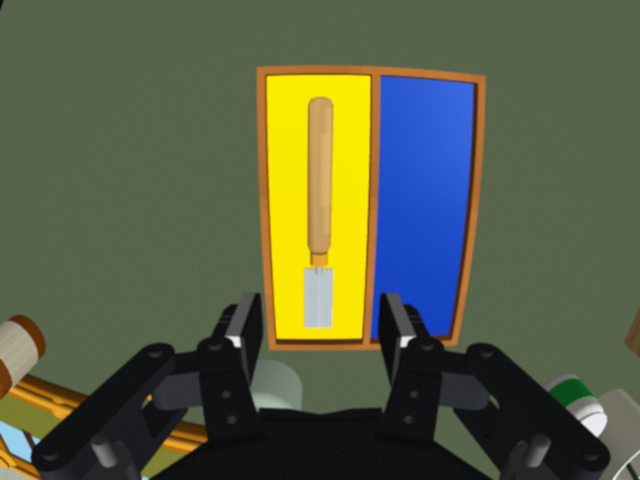

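The wrist view shows the knife flat at (319,212), centred in yellow to about 2 mm and clear of the walls. Now the red brush.

```bash
python3 -m creep '[{"translation":[-0.2,-3.9,1],"angular":[0,0,-0.05],"jaw":5},{"translation":[-0.4,-7.8,2],"angular":[0,0,-0.1],"jaw":5},{"translation":[-0.6,-11.7,3],"angular":[0,0,-0.15],"jaw":5},{"translation":[-0.8,-15.6,4],"angular":[0,0,-0.2],"jaw":5},{"translation":[-1,-19.5,4.5],"angular":[0,0,-0.28],"jaw":5}]'
python3 -m creep '[{"translation":[-0.2,-4,0],"angular":[0,0,0],"jaw":5},{"translation":[-0.4,-8,0],"angular":[0,0,0],"jaw":5},{"translation":[-0.6,-12,0],"angular":[0,0,0],"jaw":5},{"translation":[-0.8,-16,0],"angular":[0,0,0],"jaw":5},{"translation":[-1,-20,0],"angular":[0,0,0],"jaw":5}]'
python3 -m creep '[{"translation":[-0.2,-4,0],"angular":[0,0,0],"jaw":5},{"translation":[-0.4,-8,0],"angular":[0,0,0],"jaw":5},{"translation":[-0.4,-10,0],"angular":[0,0,0],"jaw":5},{"translation":[-0.4,-10,0],"angular":[0,0,0],"jaw":5},{"translation":[-0.4,-10,0],"angular":[0,0,0],"jaw":5}]'
python3 look.py w5 brush_mid
```

```text
time: 7.32
eef_pos: [565.3, -14.7, 177.9]
eef_rot: [-180.0, -0.2, 171.9]
ft_force: [1.2, -0.4, 0.8]
gripper_width: 0.582
gripper_force: 0.0
time: 7.73
eef_pos: [554.6, -214.5, 176.5]
eef_rot: [179.9, -0.3, 172.0]
ft_force: [1.2, 0.3, -0.6]
gripper_width: 0.588
gripper_force: 0.0
time: 8.15
eef_pos: [551.0, -313.6, 176.4]
eef_rot: [179.9, -0.2, 171.9]
ft_force: [0.2, 0.5, -0.7]
gripper_width: 0.587
gripper_force: 0.0
8.25 [ 551.7 -311.9  177.2] [179.9  -0.2 172.1]
```

View pics/w5.png

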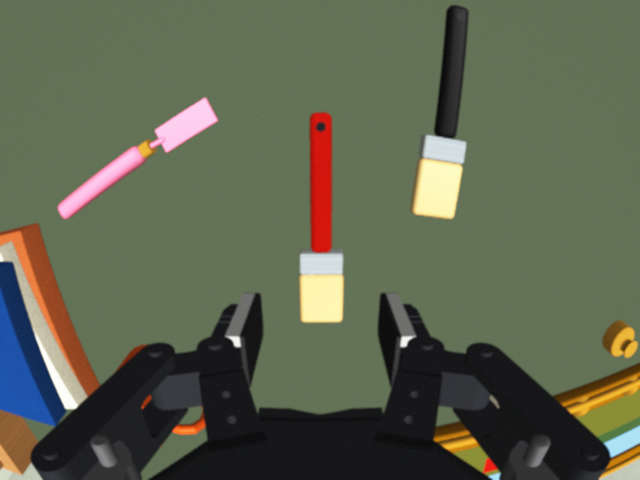

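The red brush runs vertically from its tail at (321,113) to the bristle end at (321,322), straight between the fingers; the network missed it here. I'll measure from these pixels and from red segmentation.

```bash
python3 - <<'E'
from h import *
p=pickle.load(open("w5.pkl","rb")); f=p["frame"].astype(int)
T=pickle.load(open("top.pkl","rb"))
a=plane(p,(321,113),9,True)[:2]; b=plane(p,(321.5,322),8,True)[:2]
print("tail",a,"head",b,"len",np.linalg.norm(b-a),"mid",(a+b)/2,"ang",np.degrees(np.arctan2(*(b-a)[::-1])))
m=(f[...,2]>120)&(f[...,1]<40)&(f[...,0]<40); m[:,:290]=0; m[:,350:]=0; m[260:]=0
X=np.array([plane(p,(u,v),14,True)[:2] for v,u in np.argwhere(m)],np.float32); r=cv2.minAreaRect(X); print("handle",r,X.mean(0))
for n,w,t in(("tail",(321,113),(428,214)),("head",(321.5,322),(440,132)),("joint",(321,251),(434.5,163.5))):
    print(n,tri([ray(p,w,True),ray(T,t)]))
E
```

```text
tail [ 464.11653921 -300.05581608] head [ 654.50341495 -326.41020843] len 192.2022800313076 mid [ 559.30997708 -313.23301226] ang -7.88111149159815
handle ((522.4411010742188, -308.88323974609375), (16.216331481933594, 117.61065673828125), 82.23797607421875) [ 521.9073 -308.5692]
tail (array([ 464.82199872, -300.07546884,   23.16970004]), [np.float64(0.21173651215887765), np.float64(0.21173651215892814)])
head (array([ 646.85547788, -325.03266786,   20.90479889]), [np.float64(0.4753103264374919), np.float64(0.47531032643732163)])
joint (array([ 579.10562344, -315.52164896,   14.87001258]), [np.float64(1.5797166515115733), np.float64(1.579716651511598)])
```

```bash
python3 -m creep '[{"translation":[0.3,0,-4],"angular":[0,0,0],"jaw":5},{"translation":[0.3,0,-8],"angular":[0,0,0],"jaw":5},{"translation":[0.3,0,-12],"angular":[0,0,0],"jaw":5},{"translation":[0.3,0,-15.2],"angular":[0,0,0],"jaw":5},{"translation":[0.3,0,-17],"angular":[0,0,0],"jaw":5}]' 40
python3 -m creep '[{"translation":[0,0,0],"angular":[0,0,0],"jaw":5},{"translation":[0,0,0],"angular":[0,0,0],"jaw":0.5},{"translation":[0,0,0],"angular":[0,0,0],"jaw":0.5},{"translation":[0,0,0],"angular":[0,0,0],"jaw":0.5},{"translation":[0,0,0],"angular":[0,0,0],"jaw":0.5}]' 40
python3 -m creep '[{"translation":[0,0,0],"angular":[0,0,0],"jaw":0.5},{"translation":[0,0,0],"angular":[0,0,0],"jaw":0.5},{"translation":[0,0,0],"angular":[0,0,0],"jaw":0.5}]' 40
```

```text
time: 8.67
eef_pos: [552.5, -309.0, 4.0]
eef_rot: [179.8, -0.4, 172.2]
ft_force: [-0.8, -0.5, -1.0]
gripper_width: 0.584
gripper_force: 0.0
time: 9.08
eef_pos: [557.5, -314.0, 11.9]
eef_rot: [-179.9, 0.2, 172.1]
ft_force: [0.1, 0.4, -0.0]
gripper_width: 0.193
gripper_force: 41.4
time: 9.33
eef_pos: [557.5, -314.1, 11.9]
eef_rot: [-179.9, 0.2, 172.0]
ft_force: [-0.1, 1.6, 7.1]
gripper_width: 0.19
gripper_force: 42.2
```

```bash
python3 -m creep '[{"translation":[0,0,1],"angular":[0,0,0],"jaw":0.5},{"translation":[0,0,3],"angular":[0,0,0],"jaw":0.5},{"translation":[0,0,6],"angular":[0,0,0],"jaw":0.5},{"translation":[0,0,8],"angular":[0,0,0],"jaw":0.5},{"translation":[0,0,8],"angular":[0,0,0],"jaw":0.5}]' 40
python3 -m creep '[{"translation":[0,3,0],"angular":[0,0,0],"jaw":0.5},{"translation":[0,7,0],"angular":[0,0,0],"jaw":0.5},{"translation":[0,11,0],"angular":[0,0,0],"jaw":0.5},{"translation":[0,15,0],"angular":[0,0,0],"jaw":0.5},{"translation":[0,19,0],"angular":[0,0,0],"jaw":0.5}]' 40
python3 -m creep '[{"translation":[0.2,4,0],"angular":[0,0,0.06],"jaw":0.5},{"translation":[0.4,8,0],"angular":[0,0,0.12],"jaw":0.5},{"translation":[0.6,12,0],"angular":[0,0,0.18],"jaw":0.5},{"translation":[0.8,16,0],"angular":[0,0,0.24],"jaw":0.5},{"translation":[1,20,0],"angular":[0,0,0.28],"jaw":0.5}]' 40
python3 -m creep '[{"translation":[0,4,0],"angular":[0,0,0],"jaw":0.5},{"translation":[0,8,0],"angular":[0,0,0],"jaw":0.5},{"translation":[0,12,0],"angular":[0,0,0],"jaw":0.5},{"translation":[0,16,0],"angular":[0,0,0],"jaw":0.5},{"translation":[0,18.7,0],"angular":[0,0,0],"jaw":0.5}]' 40
python3 -m creep '[{"translation":[0,0,0],"angular":[0,0,0],"jaw":0.5},{"translation":[0,0,0],"angular":[0,0,0],"jaw":0.5}]' 40
python3 look.py w6 yellow_lining blue_lining
```

```text
time: 9.75
eef_pos: [559.0, -315.6, 95.7]
eef_rot: [-179.8, 0.5, 172.0]
ft_force: [1.1, -0.4, 1.3]
gripper_width: 0.193
gripper_force: 41.4
time: 10.17
eef_pos: [554.6, -121.8, 88.8]
eef_rot: [180.0, -0.1, 172.0]
ft_force: [0.5, 0.1, -1.0]
gripper_width: 0.195
gripper_force: 41.4
time: 10.58
eef_pos: [564.8, 78.4, 88.9]
eef_rot: [-180.0, -0.0, -171.8]
ft_force: [0.9, -0.9, -1.0]
gripper_width: 0.19
gripper_force: 41.4
time: 11.0
eef_pos: [564.8, 266.9, 88.9]
eef_rot: [180.0, -0.0, -171.8]
ft_force: [-0.2, -0.1, -0.2]
gripper_width: 0.192
gripper_force: 41.4
time: 11.17
eef_pos: [564.9, 265.0, 88.7]
eef_rot: [-180.0, -0.1, -171.7]
ft_force: [0.8, -0.2, -0.7]
gripper_width: 0.189
gripper_force: 41.4
yellow_lining 0.93 [193. 219. 117. 284.] ctr [571.  179.3] size [203.   74.6] ang 8.1 [  0. 232. 250.]
blue_lining 0.57 [317. 194. 127. 236.] ctr [535.7 258.4] size [155.1  77. ] ang 8.1 [195.  73.  31.]
11.3167 [565.2 262.4  88.7] [-1.80e+02 -1.00e-01 -1.72e+02]
```

View pics/w6.png

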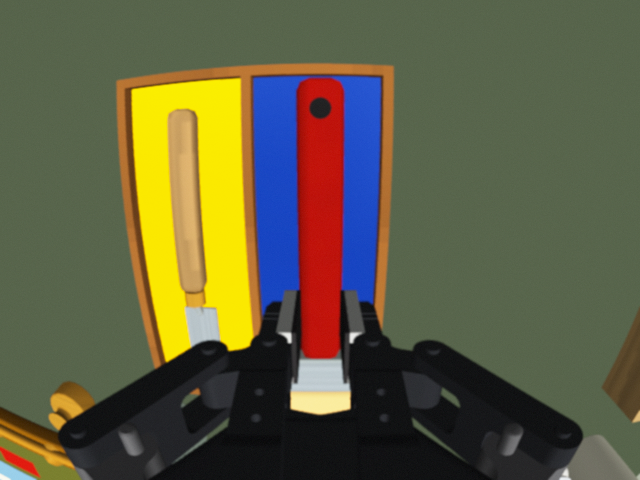

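The brush is aligned in the blue compartment with its tail at (320,79) and side margins of about 45 px each. I'll nudge 2 mm in x and lower.

```bash
python3 -m creep '[{"translation":[0.2,0,-2],"angular":[0,0,0],"jaw":0.5},{"translation":[0.2,0,-4],"angular":[0,0,0],"jaw":0.5},{"translation":[0.2,0,-5.5],"angular":[0,0,0],"jaw":0.5},{"translation":[0.2,0,-6.4],"angular":[0,0,0],"jaw":0.5},{"translation":[0.2,0,-6.8],"angular":[0,0,0],"jaw":0.5}]' 40
python3 -m creep '[{"translation":[0,0,-0.15],"angular":[0,0,0],"jaw":0.5},{"translation":[0,0,-0.35],"angular":[0,0,0],"jaw":0.5},{"translation":[0,0,-0.45],"angular":[0,0,0],"jaw":0.5},{"translation":[0,0,-0.45],"angular":[0,0,0],"jaw":0.5}]' 40
```

```text
time: 11.73
eef_pos: [566.4, 261.7, 19.3]
eef_rot: [-179.9, -0.2, -172.0]
ft_force: [-0.3, -1.0, -1.0]
gripper_width: 0.191
gripper_force: 41.4
time: 12.07
eef_pos: [568.6, 263.9, 17.9]
eef_rot: [180.0, 0.1, -171.9]
ft_force: [-0.5, -1.0, -0.4]
gripper_width: 0.196
gripper_force: 41.4
```

```bash
python3 -m creep '[{"translation":[0,0,-0.1],"angular":[0,0,0],"jaw":0.5},{"translation":[0,0,-0.15],"angular":[0,0,0],"jaw":0.5},{"translation":[0,0,-0.15],"angular":[0,0,0],"jaw":0.5}]' 40
python3 -m creep '[{"translation":[0,0,0],"angular":[0,0,0],"jaw":2},{"translation":[0,0,0],"angular":[0,0,0],"jaw":2.4},{"translation":[0,0,0],"angular":[0,0,0],"jaw":3.2},{"translation":[0,0,0],"angular":[0,0,0],"jaw":3.2},{"translation":[0,0,0],"angular":[0,0,0],"jaw":3.2}]'
python3 -m creep '[{"translation":[0,0,1.5],"angular":[0,0,0],"jaw":3.2},{"translation":[0,0,4],"angular":[0,0,0],"jaw":5},{"translation":[0,0,8],"angular":[0,0,0],"jaw":5},{"translation":[0,0,12],"angular":[0,0,0],"jaw":5},{"translation":[0,0,12],"angular":[0,0,0],"jaw":5}]'
python3 -m creep '[{"translation":[0,0,0],"angular":[0,0,0],"jaw":5},{"translation":[0,0,0],"angular":[0,0,0],"jaw":5}]'
python3 look.py w7 brush_mid knife_mid yellow_lining blue_lining
```

```text
time: 12.32
eef_pos: [568.5, 263.9, 17.8]
eef_rot: [-180.0, 0.1, -171.9]
ft_force: [-3.4, -3.0, 9.5]
gripper_width: 0.193
gripper_force: 42.6
time: 12.73
eef_pos: [567.5, 263.8, 15.1]
eef_rot: [-180.0, -0.0, -171.9]
ft_force: [-0.5, -0.1, -0.0]
gripper_width: 0.37
gripper_force: 0.0
time: 13.15
eef_pos: [573.3, 266.2, 145.0]
eef_rot: [179.8, 0.9, -171.9]
ft_force: [1.8, 0.6, 2.2]
gripper_width: 0.586
gripper_force: 0.0
time: 13.32
eef_pos: [567.5, 263.7, 135.3]
eef_rot: [180.0, 0.0, -171.9]
ft_force: [-0.5, 0.5, -1.0]
gripper_width: 0.588
gripper_force: 0.0
brush_mid 0.92 [321. 222.  53. 243.] ctr [571.2 264.8] size [196.6  41. ] ang 7.8 [ 93. 116. 200.]
brush_mid 0.55 [214. 218.  36. 226.] ctr [578.4 181.3] size [184.3  25. ] ang 8.3 [109. 168. 200.]
knife_mid 0.77 [215. 217.  36. 219.] ctr [577.3 181.5] size [182.4  24. ] ang 7.7 [111. 167. 200.]
yellow_lining 0.67 [215. 215. 104. 271.] ctr [579.8 180.8] size [220.4  75.3] ang 8.2 [  1. 233. 250.]
blue_lining 0.66 [320. 215. 106. 274.] ctr [568.2 263.1] size [221.7  78.1] ang 8.2 [195.  74.  33.]
13.5667 [566.4 263.2 133.1] [-179.9   -0.2 -171.9]
```

View pics/w7.png

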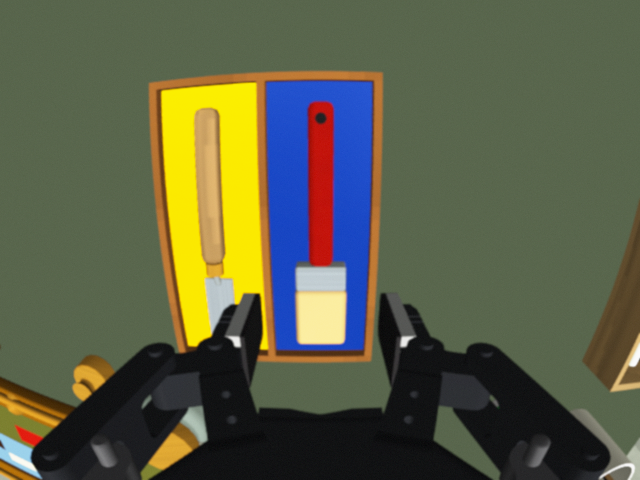

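The brush lies flat at (321,222) in blue and the knife at (215,217) in yellow. Both are within about 4 mm of centre and let go of, with the gripper clear.

```bash
python3 -c "
from plant import manip
print(manip.sign_off())"
```

```text
the job is handed in; nothing more can be done
None
```

The red-handled brush lies in the blue compartment and the palette knife in the yellow one, each flat, within about 4 mm of centre and let go of; the job was handed in at about 13.6 s, and the hand-in returned no verdict.

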